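# Open the soap dispenser with its service key

## Robot

A 6-joint arm with a two-finger parallel gripper is mounted at the origin on the work surface. World frame = base frame: x ahead of the robot, y to its left, z up, the work surface at z = 0. Lengths are in m, angles in rad, forces in N, time in s.
With the tool pointing down it reaches from about 0.375 to 0.9 m from the base axis. Payload 3.1 kg.
Tool frame: the origin (TCP) lies midway between the tips of the shut fingers; the grasp point (between the pads) lies 19 mm behind it; z points along the fingers, x is the direction in which the jaws open and shut, and the axes are right-handed (so a half turn about z gives the same grasp; the last joint's range is limited). The gripper opens to 87 mm and grips with 3 to 60 N. Pads are 19 mm wide; open, the fingers measure 117 mm over their backs; the gripper's body (75 mm by 190 mm) begins 51 mm behind the grasp point.
Start: joints at [1.071, 0.527, 1.433, -0, 1.181, -0.178], TCP at [0.197, 0.593, 0.223] pointing down, gripper open.
Joint ranges: [-3.08, 3.08], [-0.75, 2.2], [0.22, 2.44], [-1.43, 4.57], [0, 2.65], [-2.85, 2.85]. Speed limits (rad/s): [2.79, 2.79, 3.14, 3.14, 3.14, 3.14].

## Interface

Orientations are given as a unit quaternion [x, y, z, w].
In Python, from rig import * gives the robot as it stands.
- The arm moves only by the tool drive_tool, never from a script. Its argument "plan" is a list of rows, each an object with "offset": the shift along the tool's x, y, z in cm, a list of three; "delta_rot": the turn, a rotation vector about the tool's x, y, z in degrees, a list of three; "jaw": the finger opening in cm, from 0 to 8.7. In form: [{"offset": [dx, dy, dz], "delta_rot": [wx, wy, wz], "jaw": jaw}, ...]. A call has exactly 8 rows; each row is the pose to reach, as a shift and turn from the pose commanded when the call began, along the tool's axes at that moment; what a row does not reach only later rows make up. A row lasts 1/12 s, in which the tool goes at most 41.7 mm and 7.16 degrees, less where a joint would pass 70% of its speed; a pose out of reach is approached as far as the arm can. A call with a gripper value outside its range is refused whole. The fingers move at their own pace and stop on an object; "squeeze" is the grip in N (left out, the last holds). Time passes only in rows, so rows that repeat a pose let the fingers close, or fill a call up. It gives the time, the measured TCP pose, the force and the opening at its end, in the units of the state.
- get_obs(): the state, without advancing time (a new reading comes with each control period).
- camera(name): name is "side" or "top"; returns the picture (384x512x3 uint8, red, green, blue); there is no depth.
- calibration(name): a dict with "K" (3x3 intrinsics, pixels), "pose" (4x4, takes a point from camera to world coordinates). Camera axes: x right, y down, z forward; pixel columns grow to the right and rows downward; lengths in m; the calibration is good to about 2 mm. A picture is of the moment at which its call begins. calibration takes no time and is no camera call.
- hand_in(): hands the job in, once; it reports no verdict.
The state is a dict: "time": time; "q": joint angles; "joint_velocities": joint speeds; "joint_torque": joint torques, N m; "position": TCP position; "tool_rot": TCP orientation; "ft_force": force on the tool from outside, world axes, zero at the start; "moment": the same for the moment, N m; "grip_width": finger opening in m.
Only numpy, scipy, OpenCV 4.12 (cv2) and the standard library are available. Lean on these libraries where they do the work, as an engineer would, in place of code of your own. Each camera call takes 0.05 s, during which the arm holds its last target.

## Task

Open the soap dispenser for a refill: take the red service key out of its blue block, push its rod down the small ringed hole in the dispenser's top until the hidden spring latch gives and the front cover drops open. Push gently, for the plastic latch and housing break under a hard push. Then put the key fully back upright in its block, let go, and leave the pot, the bottle and the tub where they are.

Things in the scene. Friction and masses are not known exactly. Their poses are not given: they have to be found in the camera images.
- dispenser: Fixed soap dispenser, white housing 100 deep x 120 wide x 190 mm high, black front cover on its -x side, which faces away from the robot; origin at the centre of its underside, z up. Its hidden latch holds the cover. Once the latch gives, keep it pressed some tenths of a second so that the cover gets clear. Over 16 N from the rod breaks the latch; over 25 N anywhere damages rod or housing.
- hole (a point): Centre of the 9 mm access hole with an orange 18 mm ring, at the surface of the flat top (8 mm thick; axes as the dispenser). Straight below is the unseen round latch pad, 18 mm across; its depth differs by unit: met 28 to 52 mm down. It yields from about 3.6 N at 0.4 N/mm, frees the cover after about 6 mm (6 N), hard stop after 9 mm.
- cover (a joint): Angle (rad) of the black front cover (116 wide x 126 mm high, grey push bar) about its lower edge: 0 shut (reads up to 0.02 latched, by play), 1.45 fully open, lying level in front of the dispenser 30 to 54 mm above the counter. Once freed its spring opens it in about 1 s; it sweeps 150 mm in front of the dispenser.
- key_center (a point): Centre of the red handle (16 x 16 x 50 mm) of the loose 50 to 80 g service key; z along the key to its top, x and y square to the handle's flats. Below: a dark collar (28 mm across, 25 to 30 mm below this point), then a steel rod, 6 mm diameter, 66 mm long, round end. At the start it stands in the blue block, collar on the block's top.
- key_tip (a point): The end of the key's rod, 96 mm below the handle's centre on the key's axis.
- block_socket (a point): Centre of the mouth of the round 15 mm hole in the top of the blue block (fixed, 70 x 70 x 74 mm, hole straight through to the counter), level with the block's top, z up. The key stands in it with its collar on the block's top, its rod's end 66 mm below this point.
- pot: Bystander: loose steel pot, 96 mm across, 100 mm high, origin at the centre of its underside.
- spray: Bystander: loose clear bottle with green cap, 60 mm across, 160 mm high, origin at the centre of its underside.
- tub: Bystander: loose clear open tub with two peeled sweet potatoes in it, 150 x 110 x 60 mm, origin at the centre of its underside.
Mind the look-alikes: they are no part of the job. Of the things that look like the part that bears key_center, the smallest one is meant. Several things look just like the dispenser: the one meant starts farthest to the robot's right.

How it is judged:
On the way, in this order (a step that is already met when the one before it is completed fails the run):
1. the key is out of its block (horizontal distance between key_tip and block_socket above 0.08 m), for 0.1 s.
2. the key's rod is in the access hole with the cover still shut (z of key_tip in the frame of hole below -0.012 m and horizontal distance between key_tip and hole below 0.006 m and value of joint cover below 0.1 rad), for 0.1 s.
3. the cover has dropped open (value of joint cover above 1.2 rad), for 0.2 s.
At the end, for the whole second after the job is handed in: The cover is open past 1.2 rad; the key stands at rest in its block, rod's end at least 61 mm below the socket's mouth and within 12 mm of its axis, within 0.15 rad of upright, released (value of joint cover above 1.2 rad and horizontal distance between key_tip and block_socket below 0.012 m and z of key_tip in the frame of block_socket below -0.061 m and angle between key_center's own z axis and vertical below 0.15 rad and linear speed of key below 0.02 m/s); the robot touches nothing.
It fails at once if the key's rod presses on the latch with more than 16 N (latch broken) (contact force between key_c0 and latch_c0 above 16 N).
It fails at once if the key's rod presses on anything with more than 25 N (housing or key damaged) (contact force between key_c0 and anything else above 25 N).
It fails at once if the pot, the bottle or the tub is moved by more than 25 mm or tipped (distance of any of pot, spray, tub from where it was at the start of the episode above 0.025 m or angle between any of pot, spray, tub's own z axis and vertical above 0.3 rad).
It also fails if it takes over 64 s, if anything falls off the work surface, if the arm or the gripper's body presses on something with over 40 N, if the wrist force passes 120 N, or if a joint passes its speed limit or range.

## Working session

There is one attempt and no reset: what is moved stays moved. The work goes in short steps, Python scripts to look and compute and a tool call to move; the robot and the scene stay as the last step left them, time stands still between calls to the robot, and variables do not carry over. Pictures are saved under pics/ and viewed, and the job is handed in when it is done.

Besides the shell and the picture viewer there is one more tool, called after "Call:" by a JSON object that holds its "op" and its "data". drive_tool: Moves the arm, as the interface text tells. Its arguments: {"type":"object","properties":{"plan":{"type":"array","items":{"type":"object","properties":{"offset":{"type":"array","items":{"type":"number"}},"delta_rot":{"type":"array","items":{"type":"number"}},"jaw":{"type":"number"}}}},"squeeze":{"type":"number"}},"required":["plan"]}

```bash
mkdir -p pics; ls
python3 - <<'E'
from rig import *
import cv2
for n in ("side","top"):
    im=camera(n); cv2.imwrite(f"pics/{n}0.png",im[:,:,::-1]); c=calibration(n); print(n,c["K"],c["pose"])
print(get_obs())
E
```

```text
pics
side [[410.6008193    0.         255.06478851]
 [  0.         410.6008193  188.45039877]
 [  0.           0.           1.        ]] [[ 0.88539276  0.28668423 -0.3659123   0.81608017]
 [ 0.46441244 -0.51164406  0.72287028 -0.65034545]
 [ 0.02001866 -0.80995834 -0.58614567  0.68579331]
 [ 0.          0.          0.          1.        ]]
top [[423.67615427   0.         258.70241668]
 [  0.         423.67615427 194.2427087 ]
 [  0.           0.           1.        ]] [[ 0.02045818 -0.9935479   0.11155285  0.3868337 ]
 [-0.99977938 -0.02086138 -0.00244835  0.01102026]
 [ 0.0047597  -0.11147815 -0.99375549  1.14157654]
 [ 0.          0.          0.          1.        ]]
{'time': 0.1, 'q': array([ 1.07149609e+00,  5.28379949e-01,  1.43375257e+00,  2.32798909e-05,
        1.18142176e+00, -1.78485103e-01]), 'joint_velocities': array([-0.00078648, -0.00335938, -0.00190711, -0.00036936,  0.00174317,
       -0.0022282 ]), 'joint_torque': array([-1.00376237e-03, -4.40989673e+01, -1.77149713e+01,  6.34321547e-02,
        5.33908547e-02, -5.40663791e-05]), 'position': array([0.19672664, 0.59254323, 0.22167222]), 'tool_rot': array([ 8.10970822e-01,  5.85085774e-01, -8.89306092e-04,  4.13823075e-04]), 'ft_force': array([-0.36373252, -0.65708208, -0.36658047]), 'moment': array([ 0.03487162, -0.02011146, -0.05676808]), 'grip_width': 0.08724652451247941}
```

View pics/side0.png

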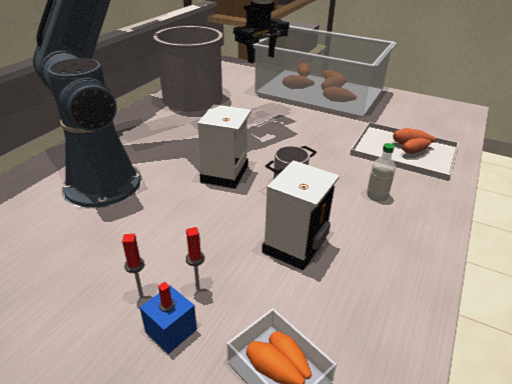

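View pics/top0.png

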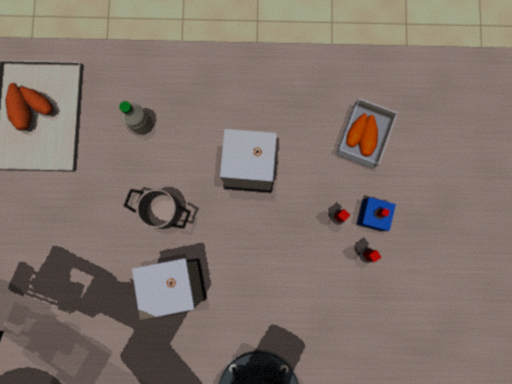

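Run:
```python
import cv2,numpy as np
s=cv2.imread("pics/side0.png");t=cv2.imread("pics/top0.png")
a=cv2.resize(s[140:270,240:350],None,fx=4,fy=4,interpolation=2)
b=cv2.resize(s[220:350,110:220],None,fx=4,fy=4,interpolation=2)
cv2.imwrite("pics/zs.png",cv2.hconcat([a,b])[:600,:800])
a=cv2.resize(t[110:210,210:310],None,fx=4,fy=4,interpolation=2)
b=cv2.resize(t[180:280,310:410],None,fx=4,fy=4,interpolation=2)
cv2.imwrite("pics/zt.png",cv2.hconcat([a,b]))
```

```text
(no output)
```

View pics/zs.png

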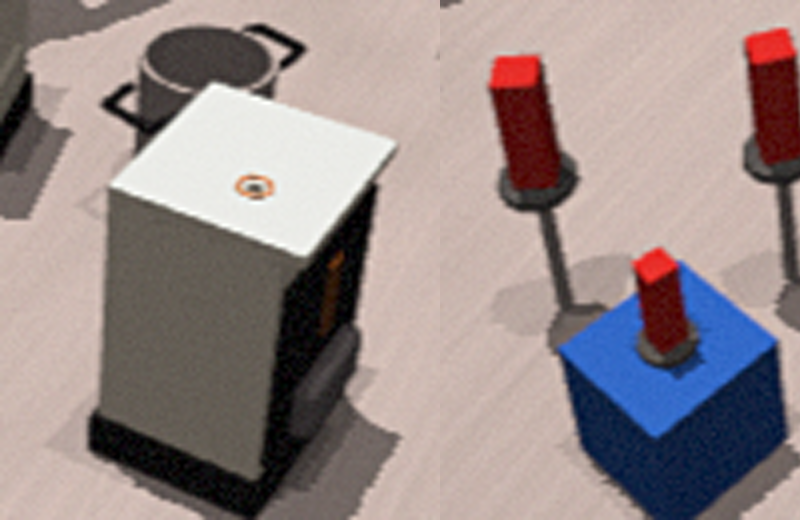

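View pics/zt.png

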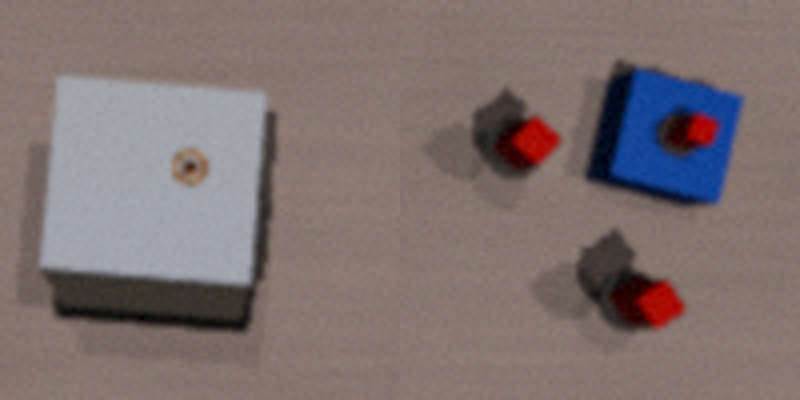

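```bash
cat > h.py <<'E'
import numpy as np,cv2
from rig import *
def ray(n,uv):
    c=calibration(n);K=np.array(c["K"]);T=np.array(c["pose"])
    d=T[:3,:3]@np.linalg.solve(K,[uv[0],uv[1],1.]);return T[:3,3],d/np.linalg.norm(d)
def plane(n,uv,z):
    o,d=ray(n,uv);return o+d*(z-o[2])/d[2]
def tri(u1,u2,n1="side",n2="top"):
    a,d=ray(n1,u1);b,e=ray(n2,u2)
    A=np.stack([d,-e],1);s=np.linalg.lstsq(A,b-a,rcond=None)[0]
    p=a+d*s[0];q=b+e*s[1];return (p+q)/2,np.linalg.norm(p-q)
def proj(n,P):
    c=calibration(n);T=np.linalg.inv(np.array(c["pose"]));p=np.array(c["K"])@(T[:3,:3]@np.array(P)+T[:3,3]);return p[:2]/p[2]
def cents(m,minA=5):
    n,l,st,c=cv2.connectedComponentsWithStats(m.astype(np.uint8));return [(c[i].round(2),st[i]) for i in range(1,n) if st[i][4]>=minA]
E
python3 - <<'E'
from h import *
np.set_printoptions(suppress=True,precision=4)
s=cv2.imread("pics/side0.png").astype(int);t=cv2.imread("pics/top0.png").astype(int)
for n,im,roi in(("side",s,(225,350,110,220)),("top",t,(180,280,310,410))):
    b,g,r=[im[...,i] for i in range(3)]
    M=np.zeros(b.shape,bool);M[roi[0]:roi[1],roi[2]:roi[3]]=1
    print(n,"redtop",cents(M&(r>(190 if n=="side" else 165))&(g<80)&(b<80)))
    print(n,"red",cents(M&(r>80)&(g<60)&(b<60)))
    m=M&(b>130)&(r<90); 
    cs,_=cv2.findContours(m.astype(np.uint8),0,2);c=max(cs,key=cv2.contourArea);
    q=cv2.approxPolyDP(cv2.convexHull(c),3,True)[:,0];print("blue top quad",q.tolist(),[plane(n,p,.074).tolist() for p in q])
    # ring
    R=(140,200,285,325) if n=="side" else (140,165,245,270)
    M[:]=0;M[R[0]:R[1],R[2]:R[3]]=1
    ro=M&(r-b>35); print("ring",cents(ro,3)); ys,xs=np.nonzero(ro)
    w=(r-b)[ro]; print(xs.min(),xs.max(),ys.min(),ys.max(),xs.mean(),ys.mean())
    p=(xs.mean(),ys.mean()); print(plane(n,p,.19), plane(n,((xs.min()+xs.max())/2,(ys.min()+ys.max())/2),.19))
E
```

```text
side redtop [(array([192.  , 231.14]), array([187, 227,  12,   9,  72], dtype=int32)), (array([127.99, 237.38]), array([123, 234,  11,   8,  78], dtype=int32)), (array([163.1 , 285.85]), array([159, 282,  10,   8,  48], dtype=int32))]
side red [(array([193.06, 243.04]), array([187, 228,  14,  33, 286], dtype=int32)), (array([130.03, 249.57]), array([123, 234,  15,  33, 299], dtype=int32)), (array([163.27, 286.64]), array([159, 283,  10,   9,  59], dtype=int32)), (array([162.92, 299.9 ]), array([160, 293,   8,  15,  49], dtype=int32)), (array([166.9, 294.1]), array([165, 292,   5,   5,  10], dtype=int32))]
blue top quad [[170, 286], [193, 305], [162, 328], [140, 306]] [[0.4399388708782813, -0.2555457188992897, 0.07399999999999995], [0.5035886319091678, -0.27132381226844116, 0.07399999999999995], [0.48462539292549434, -0.33686287194935066, 0.07399999999999995], [0.4209450998208013, -0.31887386598335127, 0.07399999999999995]]
ring [(array([303.53, 186.15]), array([299, 183,  10,   7,  34], dtype=int32))]
299 308 183 189 303.52941176470586 186.14705882352942
[0.591  0.0178 0.19  ] [0.590
[... 280 characters left out ...]
7 ]), array([338, 209,  12,  12,  87], dtype=int32)), (array([384.85, 212.12]), array([382, 209,   7,   7,  40], dtype=int32)), (array([374.52, 255.6 ]), array([369, 250,  12,  12,  91], dtype=int32))]
blue top quad [[370, 198], [395, 205], [389, 229], [363, 222]] [[0.5030117153359212, -0.27403074380825154, 0.07400000000000007], [0.4865127801035251, -0.3372473146107977, 0.07400000000000007], [0.4255700139674142, -0.321193797839954, 0.07400000000000007], [0.4418163173342026, -0.255833134114341, 0.07400000000000007]]
ring [(array([257.14, 151.76]), array([253, 148,   9,   8,  42], dtype=int32))]
253 261 148 155 257.14285714285717 151.76190476190476
[0.5913 0.0142 0.19  ] [0.5919 0.0146 0.19  ]
```

Run:
```python
from h import *
np.set_printoptions(suppress=True,precision=4)
print("key top", tri((163.2,286.2),(384.9,212.1)), plane("side",(163.2,286.2),.129),plane("top",(385.2,212.1),.129))
print("decoys",tri((192,231.1),(343.9,214.6)),tri((128,237.4),(375,255.7)))
s=cv2.imread("pics/side0.png");t=cv2.imread("pics/top0.png")
for n,im,roi in(("side",s,(275,305,150,180)),("top",t,(200,225,375,397))):
    c=cv2.resize(im[roi[0]:roi[1],roi[2]:roi[3]],None,fx=8,fy=8,interpolation=2).astype(int)
    m=((c[...,2]>(170 if n=="side" else 130))&(c[...,1]<90)&(c[...,0]<100)).astype(np.uint8)
    cs,_=cv2.findContours(m,0,1);q=max(cs,key=cv2.contourArea)[:,0]
    P=np.array([plane(n,((u+.5)/8-.5+roi[2],(v+.5)/8-.5+roi[0]),.129)[:2] for u,v in q])
    print(n,cv2.minAreaRect((P*1000).astype(np.float32)))
# dispenser top
for n,im,roi in(("side",s,(150,215,255,345)),("top",t,(110,200,210,300))):
    m=np.zeros(im.shape[:2],np.uint8);m[roi[0]:roi[1],roi[2]:roi[3]]=(im[roi[0]:roi[1],roi[2]:roi[3]].min(2)>(160 if n=="top" else 190))
    cs,_=cv2.findContours(m,0,1);q=max(cs,key=cv2.contourArea)[:,0]
    P=np.array([plane(n,p,.19)[:2] for p in q])
    print(n,cv2.minAreaRect((P*1000).astype(np.float32)))
```

```text
key top (array([ 0.4634, -0.2957,  0.1275]), np.float64(0.0013554223515151894)) [ 0.4637 -0.297   0.129 ] [ 0.4638 -0.2955  0.129 ]
decoys (array([ 0.4527, -0.189 ,  0.1669]), np.float64(0.0010547975333450852)) (array([ 0.3604, -0.2598,  0.1669]), np.float64(0.0010903516632077867))
side ((463.0321960449219, -296.4216003417969), (14.733959197998047, 15.021202087402344), 72.16132354736328)
top ((464.26666259765625, -295.84063720703125), (13.64028263092041, 14.62666130065918), 68.92391204833984)
side ((583.1358642578125, 38.383811950683594), (121.97370147705078, 111.74486541748047), 86.76889038085938)
top ((585.1823120117188, 35.116695404052734), (114.44482421875, 107.61959838867188), 86.37033081054688)
```

```bash
cat >> h.py <<'E'
from scipy.spatial.transform import Rotation as Ro
def down(yaw):
    a=np.radians(yaw);x=np.array([np.cos(a),np.sin(a),0]);z=np.array([0,0,-1.]);return Ro.from_matrix(np.stack([x,np.cross(z,x),z],1))
def off(p,yaw=None):
    o=get_obs();R=Ro.from_quat(o["tool_rot"])
    d=R.inv().apply(np.array(p)-o["position"])*100
    r=(R.inv()*down(yaw)).as_rotvec(degrees=True) if yaw is not None else np.zeros(3)
    return d.round(2),r.round(2)
E
python3 - <<'E'
from h import *
print(off([.25,.55,.32],68),off([.48,.2,.32],68),off([.4635,-.296,.2],68))
E
```

```text
(array([-2.38,  6.39, -9.83]), array([-0.02,  0.11,  3.62])) (array([-28.34,  39.26,  -9.79]), array([-0.02,  0.11,  3.62])) (array([-75.9 ,  53.34,   2.29]), array([-0.02,  0.11,  3.62]))
```

Call:
{"op": "drive_tool", "data": {"plan": [{"offset": [0, 0, -4], "delta_rot": [0, 0, 0], "jaw": 8.7}, {"offset": [0, 1, -8], "delta_rot": [0, 0, 3.6], "jaw": 8.7}, {"offset": [-2.4, 4, -9.8], "delta_rot": [0, 0, 3.6], "jaw": 8.7}, {"offset": [-28.3, 39.3, -9.8], "delta_rot": [0, 0, 3.6], "jaw": 8.7}, {"offset": [-28.3, 39.3, -9.8], "delta_rot": [0, 0, 3.6], "jaw": 8.7}, {"offset": [-28.3, 39.3, -9.8], "delta_rot": [0, 0, 3.6], "jaw": 8.7}, {"offset": [-28.3, 39.3, -9.8], "delta_rot": [0, 0, 3.6], "jaw": 8.7}, {"offset": [-28.3, 39.3, -9.8], "delta_rot": [0, 0, 3.6], "jaw": 8.7}], "squeeze": 40}}

```text
time: 0.77
position: [0.3479, 0.3865, 0.3201]
tool_rot: [0.829, 0.56, -0.0, 0.0]
ft_force: [0.9, -0.5, -0.2]
grip_width: 0.0873
```

Run:
```python
from h import *
print(off([.5,.12,.32],68),off([.4635,-.296,.25],68))
```

```text
(array([-1.903e+01,  2.406e+01,  2.000e-02]), array([-0.01,  0.03,  0.05])) (array([-58.98,  36.23,   7.04]), array([-0.01,  0.03,  0.05]))
```

Call:
{"op": "drive_tool", "data": {"plan": [{"offset": [-40, 28, 0], "delta_rot": [0, 0, 0], "jaw": 8.7}, {"offset": [-40, 28, 0], "delta_rot": [0, 0, 0], "jaw": 8.7}, {"offset": [-40, 28, 0], "delta_rot": [0, 0, 0], "jaw": 8.7}, {"offset": [-40, 28, 0], "delta_rot": [0, 0, 0], "jaw": 8.7}, {"offset": [-40, 28, 0], "delta_rot": [0, 0, 0], "jaw": 8.7}, {"offset": [-40, 28, 0], "delta_rot": [0, 0, 0], "jaw": 8.7}, {"offset": [-40, 28, 0], "delta_rot": [0, 0, 0], "jaw": 8.7}, {"offset": [-40, 28, 0], "delta_rot": [0, 0, 0], "jaw": 8.7}]}}

```text
time: 1.43
position: [0.4223, 0.0617, 0.3203]
tool_rot: [0.829, 0.559, -0.0, -0.0]
ft_force: [0.4, 0.6, -0.8]
grip_width: 0.087
```

Run:
```python
from h import *
print(off([.4635,-.296,.2],68))
```

```text
(array([-31.63,  17.21,  12.02]), array([-0.01, -0.  ,  0.03]))
```

Call:
{"op": "drive_tool", "data": {"plan": [{"offset": [-31.6, 17.2, 6], "delta_rot": [0, 0, 0], "jaw": 8.7}, {"offset": [-31.6, 17.2, 6], "delta_rot": [0, 0, 0], "jaw": 8.7}, {"offset": [-31.6, 17.2, 6], "delta_rot": [0, 0, 0], "jaw": 8.7}, {"offset": [-31.6, 17.2, 6], "delta_rot": [0, 0, 0], "jaw": 8.7}, {"offset": [-31.6, 17.2, 6], "delta_rot": [0, 0, 0], "jaw": 8.7}, {"offset": [-31.6, 17.2, 6], "delta_rot": [0, 0, 0], "jaw": 8.7}, {"offset": [-31.6, 17.2, 6], "delta_rot": [0, 0, 0], "jaw": 8.7}, {"offset": [-31.6, 17.2, 6], "delta_rot": [0, 0, 0], "jaw": 8.7}]}}

```text
time: 2.1
position: [0.4598, -0.2649, 0.2648]
tool_rot: [0.829, 0.559, -0.0, -0.0]
ft_force: [0.6, 1.1, 0.4]
grip_width: 0.0875
```

Run:
```python
from h import *
print(off([.4635,-.296,.2],68),off([.4635,-.296,.1],68))
```

```text
(array([-2.74,  1.51,  6.48]), array([-0.05, -0.03, -0.02])) (array([-2.75,  1.52, 16.48]), array([-0.05, -0.03, -0.02]))
```

Call:
{"op": "drive_tool", "data": {"plan": [{"offset": [-2.7, 1.5, 3], "delta_rot": [0, 0, 0], "jaw": 8.7}, {"offset": [-2.7, 1.5, 6.5], "delta_rot": [0, 0, 0], "jaw": 8.7}, {"offset": [-2.7, 1.5, 6.5], "delta_rot": [0, 0, 0], "jaw": 8.7}, {"offset": [-2.7, 1.5, 6.5], "delta_rot": [0, 0, 0], "jaw": 8.7}, {"offset": [-2.7, 1.5, 6.5], "delta_rot": [0, 0, 0], "jaw": 8.7}, {"offset": [-2.7, 1.5, 6.5], "delta_rot": [0, 0, 0], "jaw": 8.7}, {"offset": [-2.7, 1.5, 6.5], "delta_rot": [0, 0, 0], "jaw": 8.7}, {"offset": [-2.7, 1.5, 6.5], "delta_rot": [0, 0, 0], "jaw": 8.7}]}}

```text
time: 2.77
position: [0.465, -0.2935, 0.2024]
tool_rot: [0.829, 0.56, 0.0, 0.002]
ft_force: [-0.1, 0.1, 0.1]
grip_width: 0.0872
```

Run:
```python
from h import *
print(off([.4635,-.296,.2],68),off([.4635,-.296,.1],68))
for n in ("side","top"): cv2.imwrite(f"pics/{n}1.png",camera(n)[:,:,::-1])
```

```text
(array([-0.28, -0.04,  0.24]), array([0.18, 0.07, 0.09])) (array([-0.27, -0.07, 10.24]), array([0.18, 0.07, 0.09]))
```

View pics/side1.png

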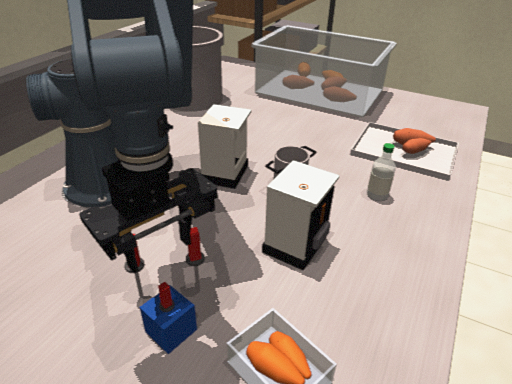

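Call:
{"op": "drive_tool", "data": {"plan": [{"offset": [-0.3, 0, 2], "delta_rot": [0.2, 0, 0], "jaw": 8.7}, {"offset": [-0.3, 0, 4.5], "delta_rot": [0.2, 0, 0], "jaw": 8.7}, {"offset": [-0.3, 0, 7], "delta_rot": [0.2, 0, 0], "jaw": 8.7}, {"offset": [-0.3, 0, 9], "delta_rot": [0.2, 0, 0], "jaw": 8.7}, {"offset": [-0.3, 0, 10.2], "delta_rot": [0.2, 0, 0], "jaw": 8.7}, {"offset": [-0.3, 0, 10.2], "delta_rot": [0.2, 0, 0], "jaw": 8.7}, {"offset": [-0.3, 0, 10.2], "delta_rot": [0.2, 0, 0], "jaw": 8.7}, {"offset": [-0.3, 0, 10.2], "delta_rot": [0.2, 0, 0], "jaw": 8.7}]}}

```text
time: 3.53
position: [0.4637, -0.297, 0.0996]
tool_rot: [0.829, 0.559, -0.001, -0.0]
ft_force: [-0.1, 0.3, -0.2]
grip_width: 0.0869
```

Run:
```python
from h import *
print(off([.4635,-.296,.1],68))
a=camera("side");cv2.imwrite(f"pics/side2.png",cv2.resize(a[180:350,60:260,::-1],None,fx=3,fy=3,interpolation=2))
```

```text
(array([ 0.09, -0.06, -0.04]), array([-0.09,  0.05,  0.03]))
```

View pics/side2.png

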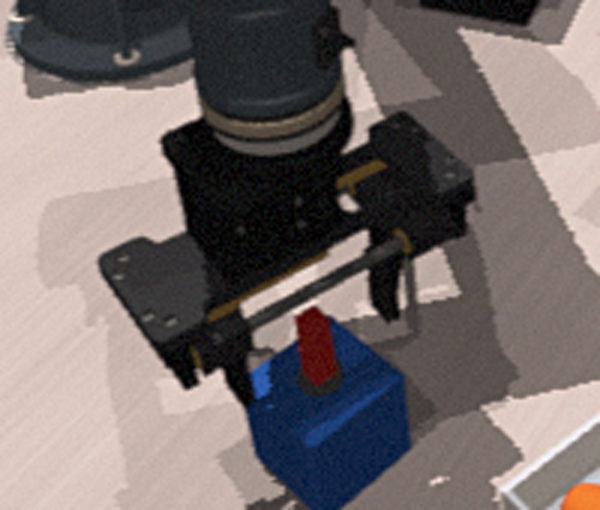

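Call:
{"op": "drive_tool", "data": {"plan": [{"offset": [0, 0, 0], "delta_rot": [0, 0, 0], "jaw": 5}, {"offset": [0, 0, 0], "delta_rot": [0, 0, 0], "jaw": 3.5}, {"offset": [0, 0, 0], "delta_rot": [0, 0, 0], "jaw": 2.2}, {"offset": [0, 0, 0], "delta_rot": [0, 0, 0], "jaw": 1}, {"offset": [0, 0, 0], "delta_rot": [0, 0, 0], "jaw": 1}, {"offset": [0, 0, 0], "delta_rot": [0, 0, 0], "jaw": 1}, {"offset": [0, 0, 0], "delta_rot": [0, 0, 0], "jaw": 1}, {"offset": [0, 0, 0], "delta_rot": [0, 0, 0], "jaw": 1}], "squeeze": 40}}

```text
time: 4.25
position: [0.4629, -0.2964, 0.0985]
tool_rot: [0.829, 0.559, -0.001, -0.002]
ft_force: [-0.1, 1.0, 0.9]
grip_width: 0.0416
```

Call:
{"op": "drive_tool", "data": {"plan": [{"offset": [0, 0, 0], "delta_rot": [0, 0, 0], "jaw": 1}, {"offset": [0, 0, 0], "delta_rot": [0, 0, 0], "jaw": 1}, {"offset": [0, 0, 0], "delta_rot": [0, 0, 0], "jaw": 1}, {"offset": [0, 0, 0], "delta_rot": [0, 0, 0], "jaw": 1}, {"offset": [0, 0, 0], "delta_rot": [0, 0, 0], "jaw": 1}, {"offset": [0, 0, 0], "delta_rot": [0, 0, 0], "jaw": 1}, {"offset": [0, 0, 0], "delta_rot": [0, 0, 0], "jaw": 1}, {"offset": [0, 0, 0], "delta_rot": [0, 0, 0], "jaw": 1}]}}

```text
time: 4.92
position: [0.463, -0.2964, 0.0985]
tool_rot: [0.829, 0.559, -0.001, -0.001]
ft_force: [-0.5, -0.3, -0.2]
grip_width: 0.0155
```

Run:
```python
from h import *
o=get_obs();print(o["position"],o["grip_width"],o["ft_force"],off([.4635,-.296,.1],68))
```

```text
[ 0.46297545 -0.29643231  0.09849921] 0.015451422218060992 [-0.46738844 -0.25065267 -0.18403725] (array([ 0.06,  0.03, -0.15]), array([-0.2 , -0.  ,  0.02]))
```

Call:
{"op": "drive_tool", "data": {"plan": [{"offset": [0, 0, -1], "delta_rot": [0, 0, 0], "jaw": 1}, {"offset": [0, 0, -3], "delta_rot": [0, 0, 0], "jaw": 1}, {"offset": [0, 0, -6], "delta_rot": [0, 0, 0], "jaw": 1}, {"offset": [0, 0, -9], "delta_rot": [0, 0, 0], "jaw": 1}, {"offset": [0, 0, -12], "delta_rot": [0, 0, 0], "jaw": 1}, {"offset": [0, 0, -15], "delta_rot": [0, 0, 0], "jaw": 1}, {"offset": [0, 0, -18], "delta_rot": [0, 0, 0], "jaw": 1}, {"offset": [0, 0, -21], "delta_rot": [0, 0, 0], "jaw": 1}]}}

```text
time: 5.58
position: [0.4632, -0.2963, 0.3108]
tool_rot: [0.829, 0.559, -0.001, -0.001]
ft_force: [0.3, -1.2, -1.3]
grip_width: 0.0155
```

Run:
```python
from h import *
cv2.imwrite(f"pics/side3.png",camera("side")[:,:,::-1])
print(off([.591,.016,.325],68))
```

```text
(array([33.87, -0.17, -0.93]), array([0.5 , 0.29, 0.04]))
```

View pics/side3.png

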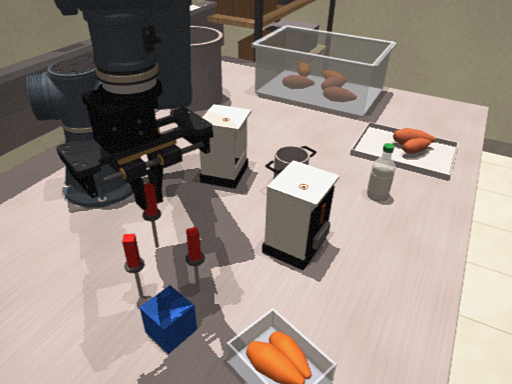

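Call:
{"op": "drive_tool", "data": {"plan": [{"offset": [2, 0, -1], "delta_rot": [0, 0, 0], "jaw": 1}, {"offset": [5.5, 0, -1], "delta_rot": [0, 0, 0], "jaw": 1}, {"offset": [9.5, 0, -1], "delta_rot": [0, 0, 0], "jaw": 1}, {"offset": [13.5, 0, -1], "delta_rot": [0, 0, 0], "jaw": 1}, {"offset": [17.5, 0, -1], "delta_rot": [0, 0, 0], "jaw": 1}, {"offset": [21.5, 0, -1], "delta_rot": [0, 0, 0], "jaw": 1}, {"offset": [25.5, 0, -1], "delta_rot": [0, 0, 0], "jaw": 1}, {"offset": [28, 0, -1], "delta_rot": [0, 0, 0], "jaw": 1}]}}

```text
time: 6.3
position: [0.5689, -0.0333, 0.3191]
tool_rot: [0.828, 0.56, -0.0, -0.002]
ft_force: [0.6, -0.6, -0.8]
grip_width: 0.0157
```

Run:
```python
from h import *
print(off([.591,.016,.31],68))
```

```text
(array([5.4 , 0.22, 0.92]), array([-0.19, -0.09,  0.15]))
```

Call:
{"op": "drive_tool", "data": {"plan": [{"offset": [2, 0, 0.5], "delta_rot": [0, 0, 0], "jaw": 1}, {"offset": [4, 0, 1], "delta_rot": [0, 0, 0], "jaw": 1}, {"offset": [5.2, 0, 1.5], "delta_rot": [0, 0, 0], "jaw": 1}, {"offset": [5.2, 0, 2], "delta_rot": [0, 0, 0], "jaw": 1}, {"offset": [5.2, 0, 2], "delta_rot": [0, 0, 0], "jaw": 1}, {"offset": [5.2, 0, 2], "delta_rot": [0, 0, 0], "jaw": 1}, {"offset": [5.2, 0, 2], "delta_rot": [0, 0, 0], "jaw": 1}, {"offset": [5.2, 0, 2], "delta_rot": [0, 0, 0], "jaw": 1}]}}

```text
time: 6.97
position: [0.5879, 0.0099, 0.2989]
tool_rot: [0.829, 0.559, -0.001, -0.001]
ft_force: [-0.1, -1.1, -0.1]
grip_width: 0.0156
```

Run:
```python
from h import *
o=get_obs();print(o["position"],o["ft_force"],Ro.from_quat(o["tool_rot"]).as_matrix()[:,2])
a=camera("side")[:,:,::-1];b=camera("top")[:,:,::-1]
cv2.imwrite("pics/s4.png",a);cv2.imwrite("pics/t4.png",b)
x=cv2.resize(a[130:210,260:350],None,fx=6,fy=6,interpolation=2)
cv2.imwrite("pics/s4z.png",x);cv2.imwrite("pics/t4z.png",cv2.resize(b[100:200,200:300],None,fx=5,fy=5,interpolation=2))
```

```text
[0.58786487 0.00992775 0.29894966] [-0.13571354 -1.11825359 -0.13560776] [-2.72321850e-03  9.34770715e-04 -9.99995855e-01]
```

View pics/s4z.png

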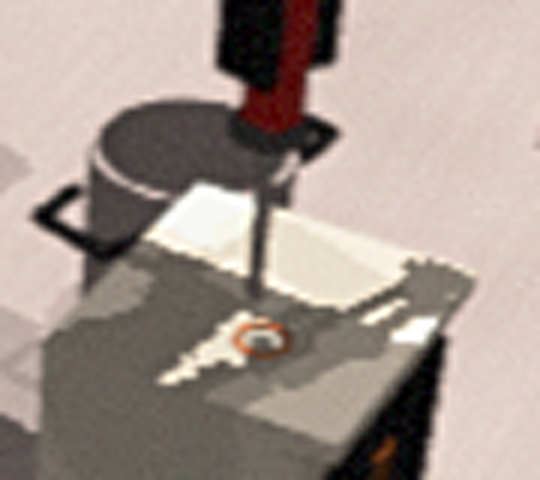

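View pics/t4z.png

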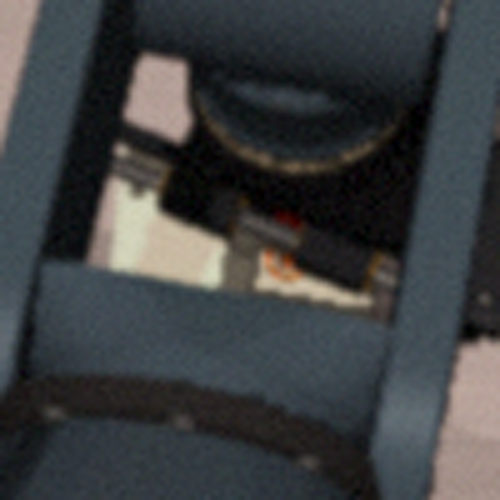

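Run:
```python
from h import *
np.set_printoptions(suppress=True,precision=2,linewidth=200)
o=get_obs();R=Ro.from_quat(o["tool_rot"]).as_matrix();p=o["position"];tip=p+R[:,2]*.0905
print("tip pred",tip,proj("side",tip),"axis pt 20mm up",proj("side",tip-R[:,2]*.02))
g=cv2.imread("pics/s4.png").astype(int); gr=g.mean(2)
print(gr[160:192,296:312].astype(int))
o=(g[...,2]-g[...,0])
print(o[181:193,296:312])
M=np.zeros(o.shape,bool);M[181:193,297:312]=1
ys,xs=np.nonzero(M&(o>35));w=o[ys,xs];print(xs.min(),xs.max(),ys.min(),ys.max(),cv2.fitEllipse(np.stack([xs,ys],1).astype(np.float32)))
print("hole pred side ray top ray", proj("side",[.5915,.016,.19]))
```

```text
tip pred [0.59 0.01 0.21] [301.46 180.22] axis pt 20mm up [302.34 172.09]
[[ 87  70  64  58  65  69  62  66  73 112 132  91 101 179 212 211]
 [203 134  99  91  87 102  90  66  65  66  66  65 125 193 214 212]
 [255 248 233 215 204 201 130  67  64  62  64  57 130 198 216 211]
 [250 251 253 254 255 242 152  66  65  67  58  58 130 198 211 211]
 [246 247 247 248 252 248 180  70  83 124 124 106 160 211 210 207]
 [246 246 244 245 245 242 174  65  88 181 240 235 223 216 217 211]
 [247 244 241 242 248 232 135  63 110 191 228 236 240 240 235 228]
 [242 239 241 244 247 217  96  59 110 193 224 222 221 221 230 236]
 [242 242 243 243 242 193  88  62 133 211 224 220 220 219 220 230]
 [242 242 241 237 228 188  88  58 138 211 224 220 219 219 216 220]
 [242 235 223 221 225 186  71  61 164 228 222 220 221 220 221 219]
 [234 221 216 221 227 186  65  61 171 226 224 220 220 220 220 217]
 [223 220 220 224 225 177  67  76 173 228 222 221 218 220 221 219]
 [224 234 242 242 235 172  61  80 176 228 221 220 220 218 222 218]
 [196 244 245 244 239 167  64  89 178 225 223 222 222 220 221 220]
 [122 125 134 198 235
[... 1381 characters left out ...]
  15]
 [ 31  30  42  83  76  41  29  29  31  31  41  54  27  17  13  16]
 [ 30  27  57 109  64  27  13  15  16  22  29  48  40  14  15  14]
 [ 27  27  46 111 115  42  19  11  10  21  28  43  35  14  15  14]
 [ 29  27  27  47  97 117  53  30  30  34  50  59  33  17  16  17]
 [ 34  35  30  28  31  26  41  56  57  46  31  15  14  15  17  21]
 [ 19  19  32  38  30  18  10  14  13  13  12  13  15  22  21  20]
 [ 14  13  15  16  17  11  14  11  15  16  16  21  21  24  19  21]
 [ 15  13  15  17  19  19  20  12  18  18  23  22  20  18  19  16]]
298 308 183 190 ((302.7966613769531, 186.19564819335938), (6.426231861114502, 9.102734565734863), 85.365478515625)
hole pred side ray top ray [303.45 186.65]
```

Run:
```python
from h import *
for b in ((0,0),(.7,-.7),(.5,-.5),(.5,-.9)):
    print(b,plane("side",(303.45-b[0],186.2-b[1]),.19).round(4))
g=cv2.imread("pics/t4.png").astype(int)
o=g[...,2]-np.maximum(g[...,0],g[...,1])
np.set_printoptions(linewidth=200)
print(o[140:162,248:270])
p=get_obs()["position"];print(p, proj("top",[.5915,.0142,.19]),proj("top",p+[0,0,.02]),proj("top",p+[0,0,.031]))
```

```text
(0, 0) [0.5909 0.0175 0.19  ]
(0.7, -0.7) [0.5906 0.0145 0.19  ]
(0.5, -0.5) [0.5907 0.0153 0.19  ]
(0.5, -0.9) [0.5912 0.014  0.19  ]
[[ 10   9   4   1   0  -3  -5   4   3  -4  -4  -3  -1   1  -1  -5  -4  -2  -1  -2   4   2]
 [  6   8   6  -3  -1  -1   7  12   0   7  -2  -2   5   1   1   2  -2   2   2  -4   1  -1]
 [  5   2   2   4  -1   0   7  23  34  25  20  13   0  -1   1  -1   6  -3  -2   2   0  -3]
 [  6   6   2   5   0   4  11  35  50  46  42  26  11   3  -1  -4  -5  -6   0   3  -1  -4]
 [  2   3   7   8   7   4   7  21  36  38  50  45  23   7   1   0  -7  -1   4  -7   0  -2]
 [  5   2   3   5   8   3   7   3   8  12  30  38  23  11   0  -5   1   1  -5  -5   4   3]
 [  9   2   6   6   2   5   5   5   5   6   8  15  16   4   0  -1  -2   1  -1  -5  -7  -4]
 [  7   3   6   7   4   6   6   5   9   2   5  10   6   5  -2   1   2  -1  -3  -4   0   0]
 [  8   5   5   9   5   8   9   5   4   6   7   6   7   3  -3  -1   0  -6   0   3  -2  -3]
 [  6   4   4   7   9  19  20  11   7   1   9   8   5   1  -2   0  -4   2  -4  -2   1   1]
 [  4   6   6   8  19  49  39  16  15  21  15   2   1  
[... 456 characters left out ...]
8   5   8   5   3   0  -1   1  -2]
 [  9   7   7  13  13  13  15  21  22  27  29  19  17  15   9  12  10   9   5   4   3  -2]
 [  5   7  10  12  10  10  14  15  14  14  13  13  14  12  14  13  15  12   8  10   3   5]
 [  1   0   3   7   9   8   7   5  11  11  16  13  16  11  15  14  14  14  14  10  11  15]
 [-13  -9 -11  -4  -6  -1   1   1   2   8   7   8   8   6   9  12  11  12  12  13  12  10]
 [-17 -15 -19 -11 -17 -19 -16  -9  -5  -4  -2   2   2   4   9   7   8   9   9   7  16  11]
 [-19 -18 -13 -13 -17 -18 -13 -14 -15 -15 -11 -16 -15 -11  -3  -4   0  -2   6   5   5   7]]
[0.58791628 0.01018474 0.29895713] [257.16199763 151.66233483] [259.22384258 139.73250027] [259.25747665 138.38699279]
```

Run:
```python
from h import *
print(off([.5911,.0145,.2855],68))
```

```text
(array([0.52, 0.14, 1.35]), array([-0.16,  0.  , -0.06]))
```

Call:
{"op": "drive_tool", "data": {"plan": [{"offset": [0.25, 0.07, 0.2], "delta_rot": [-0.1, 0, 0], "jaw": 1}, {"offset": [0.52, 0.14, 0.5], "delta_rot": [-0.1, 0, 0], "jaw": 1}, {"offset": [0.52, 0.14, 0.8], "delta_rot": [-0.1, 0, 0], "jaw": 1}, {"offset": [0.52, 0.14, 1.1], "delta_rot": [-0.1, 0, 0], "jaw": 1}, {"offset": [0.52, 0.14, 1.3], "delta_rot": [-0.1, 0, 0], "jaw": 1}, {"offset": [0.52, 0.14, 1.3], "delta_rot": [-0.1, 0, 0], "jaw": 1}, {"offset": [0.52, 0.14, 1.3], "delta_rot": [-0.1, 0, 0], "jaw": 1}, {"offset": [0.52, 0.14, 1.3], "delta_rot": [-0.1, 0, 0], "jaw": 1}]}}

```text
time: 7.73
position: [0.5912, 0.0155, 0.2856]
tool_rot: [0.829, 0.559, -0.0, -0.001]
ft_force: [0.3, -0.6, 0.3]
grip_width: 0.0158
```

Run:
```python
from h import *
np.set_printoptions(linewidth=200)
o=get_obs();R=Ro.from_quat(o["tool_rot"]).as_matrix();print(o["position"],o["ft_force"],R[:,2],"tip",o["position"]+R[:,2]*.0905, off([.5911,.0145,.2855],68))
a=camera("side")[:,:,::-1]
cv2.imwrite("pics/s5.png",a)
x=cv2.resize(a[150:210,270:340],None,fx=8,fy=8,interpolation=2)
cv2.imwrite("pics/s5z.png",x)
print(a.mean(2)[172:192,297:312].astype(int))
```

```text
[0.59117536 0.01545085 0.2855898 ] [ 0.28316744 -0.57064539  0.26079006] [-1.48501063e-03  6.16548955e-04 -9.99998707e-01] tip [0.59104096 0.01550665 0.19508992] (array([-0.09,  0.03,  0.01]), array([-0.09, -0.  ,  0.02]))
[[227 225 224 227 233 243 214 102  61 137 205 224 219 219 221]
 [109 171 232 243 243 248 221 100  61 134 211 223 220 221 220]
 [ 96 120 135 198 245 249 213  95  66 153 219 224 222 218 220]
 [102 116 111 123 132 133 109  57  73 191 248 242 233 221 219]
 [ 94  96 102 116 119 118  93  60  74 187 246 244 242 240 233]
 [ 94  89  93 107 119 118  94  62  68 101 140 199 242 243 242]
 [ 92  90  91  94  94  97  92  64  73  98 114 121 136 197 244]
 [ 92  94  89  88  89  88  75  62  71  97 124 119 115 119 128]
 [ 95  88  88  88 103 104  76  62  70  93 119 115 119 115 101]
 [ 96  92  84 110 183 204 120  67  83  96 103 115 109  95  92]
 [ 92  88 104 183 233 196  96  68 132 161 113  92  96  90  93]
 [102 113 167 224 212 152  87  67 142 209 188 101  88  87  95]
 [170 186 147 159 137 112  91  99 138 188 164  98  93  94  91]
 [182 214 158 151 189 196 193 212 207 167 117  81  90  91  98]
 [225 195 141 180 189 129 103 115 115  91  59  74  91  92  96]
 [232 207 156 164 163 122  91  90  84  78  69  73  91  88  97]
 [230 226 194 140 142 131  84  67  63  65  67  80  93  92  91]
 [104 100  99  94  87  83  67  72  77  88  94  92  95  93  95]
 [ 87  83  92  88  87  91  92  88  94  90  91  93  94 108 122]
 [ 93  90  90  94  93  95  97 100  94  97  97 107 116 122 121]]
```

View pics/s5z.png

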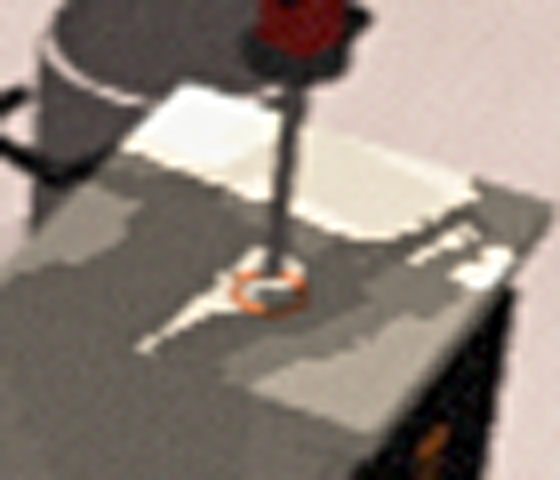

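Run:
```python
from h import *
o=get_obs();R=Ro.from_quat(o["tool_rot"]).as_matrix();tip=o["position"]+R[:,2]*.0905
print("pred tip px",proj("side",tip),"tip at surface",proj("side",tip-[0,0,.0051]))
a=plane("side",(303.8,185.05),.19);b=plane("side",(303.4,186.15),.19);print(b-a)
print(off([.5907,.0143,.2855]))
```

```text
pred tip px [303.399138   184.69743498] tip at surface [303.18091289 186.69617043]
[ 7.73809679e-04 -4.10063816e-03 -5.55111512e-17]
(array([-0.12, -0.01,  0.02]), array([0., 0., 0.]))
```

Call:
{"op": "drive_tool", "data": {"plan": [{"offset": [-0.12, 0, 0], "delta_rot": [0, 0, 0], "jaw": 1}, {"offset": [-0.12, 0, 0.1], "delta_rot": [0, 0, 0], "jaw": 1}, {"offset": [-0.12, 0, 0.2], "delta_rot": [0, 0, 0], "jaw": 1}, {"offset": [-0.12, 0, 0.3], "delta_rot": [0, 0, 0], "jaw": 1}, {"offset": [-0.12, 0, 0.35], "delta_rot": [0, 0, 0], "jaw": 1}, {"offset": [-0.12, 0, 0.4], "delta_rot": [0, 0, 0], "jaw": 1}, {"offset": [-0.12, 0, 0.45], "delta_rot": [0, 0, 0], "jaw": 1}, {"offset": [-0.12, 0, 0.5], "delta_rot": [0, 0, 0], "jaw": 1}]}}

```text
time: 8.45
position: [0.5906, 0.0144, 0.2805]
tool_rot: [0.829, 0.559, -0.001, -0.001]
ft_force: [0.0, 0.3, -0.9]
grip_width: 0.0156
```

```bash
cat > st.py <<'E'
from h import *
import sys
o=get_obs();R=Ro.from_quat(o["tool_rot"]).as_matrix();print(o["time"],o["position"].round(4),o["ft_force"].round(2),o["moment"].round(3),"tip",(o["position"]+R[:,2]*.0905).round(4))
if len(sys.argv)>1:
    a=camera("side")[:,:,::-1];cv2.imwrite("pics/%s.png"%sys.argv[1],cv2.resize(a[150:210,270:340],None,fx=8,fy=8,interpolation=2))
E
python3 st.py s6z
```

```text
8.45 [0.5906 0.0144 0.2805] [ 0.03  0.28 -0.94] [-0.011  0.031  0.015] tip [0.5905 0.0144 0.19  ]
```

View pics/s6z.png

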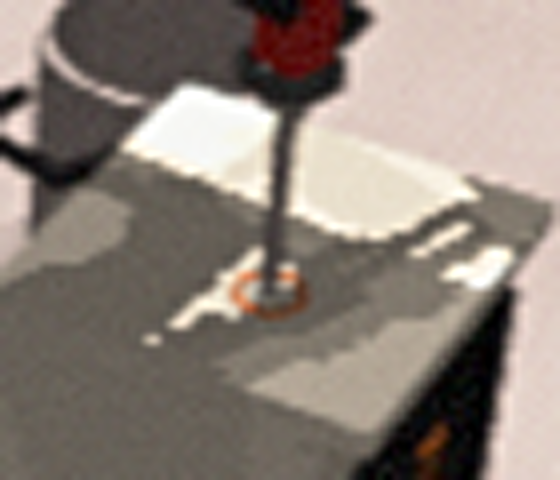

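Call:
{"op": "drive_tool", "data": {"plan": [{"offset": [0, 0, 0.05], "delta_rot": [0, 0, 0], "jaw": 1}, {"offset": [0, 0, 0.1], "delta_rot": [0, 0, 0], "jaw": 1}, {"offset": [0, 0, 0.15], "delta_rot": [0, 0, 0], "jaw": 1}, {"offset": [0, 0, 0.2], "delta_rot": [0, 0, 0], "jaw": 1}, {"offset": [0, 0, 0.25], "delta_rot": [0, 0, 0], "jaw": 1}, {"offset": [0, 0, 0.25], "delta_rot": [0, 0, 0], "jaw": 1}, {"offset": [0, 0, 0.25], "delta_rot": [0, 0, 0], "jaw": 1}, {"offset": [0, 0, 0.25], "delta_rot": [0, 0, 0], "jaw": 1}]}}

```text
time: 9.17
position: [0.5907, 0.0143, 0.2781]
tool_rot: [0.829, 0.559, -0.0, -0.001]
ft_force: [0.1, 0.2, -0.2]
grip_width: 0.0156
```

```bash
python3 st.py s7z
```

```text
9.1667 [0.5907 0.0143 0.2781] [ 0.12  0.15 -0.17] [-0.039  0.     0.013] tip [0.5905 0.0144 0.1876]
```

View pics/s7z.png

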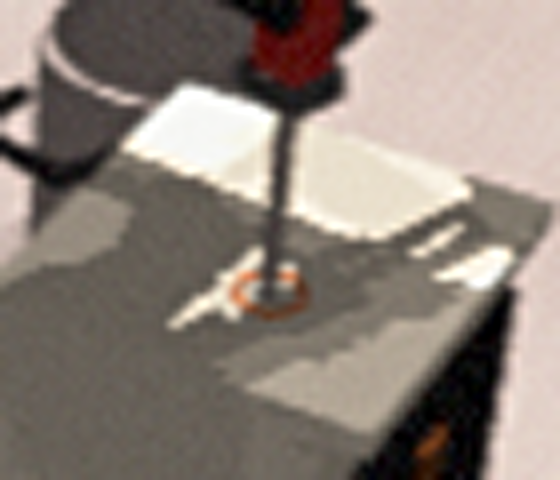

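No contact force, so the rod tip is entering the hole at about zoom (270,294), at the ring's centre. I'll go 3 mm deeper.

Call:
{"op": "drive_tool", "data": {"plan": [{"offset": [0, 0, 0.05], "delta_rot": [0, 0, 0], "jaw": 1}, {"offset": [0, 0, 0.1], "delta_rot": [0, 0, 0], "jaw": 1}, {"offset": [0, 0, 0.15], "delta_rot": [0, 0, 0], "jaw": 1}, {"offset": [0, 0, 0.2], "delta_rot": [0, 0, 0], "jaw": 1}, {"offset": [0, 0, 0.25], "delta_rot": [0, 0, 0], "jaw": 1}, {"offset": [0, 0, 0.3], "delta_rot": [0, 0, 0], "jaw": 1}, {"offset": [0, 0, 0.3], "delta_rot": [0, 0, 0], "jaw": 1}, {"offset": [0, 0, 0.3], "delta_rot": [0, 0, 0], "jaw": 1}]}}

```text
time: 9.88
position: [0.5906, 0.0144, 0.275]
tool_rot: [0.829, 0.559, -0.001, -0.001]
ft_force: [0.8, 0.4, -0.4]
grip_width: 0.0156
```

```bash
python3 st.py s8z
```

```text
9.8833 [0.5906 0.0144 0.275 ] [ 0.8   0.45 -0.42] [-0.023  0.024  0.01 ] tip [0.5904 0.0144 0.1845]
```

View pics/s8z.png

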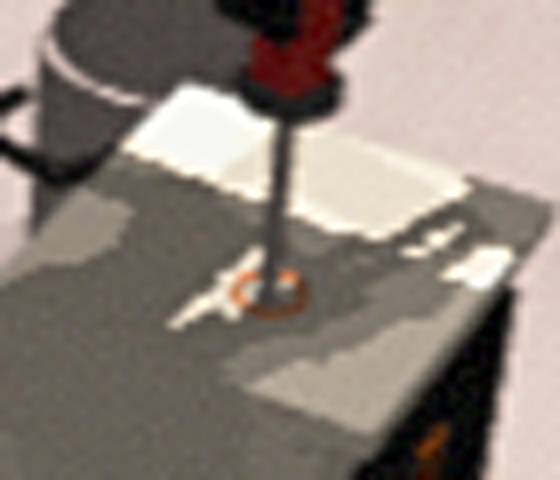

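Call:
{"op": "drive_tool", "data": {"plan": [{"offset": [0, 0, 0.1], "delta_rot": [0, 0, 0], "jaw": 1}, {"offset": [0, 0, 0.2], "delta_rot": [0, 0, 0], "jaw": 1}, {"offset": [0, 0, 0.3], "delta_rot": [0, 0, 0], "jaw": 1}, {"offset": [0, 0, 0.4], "delta_rot": [0, 0, 0], "jaw": 1}, {"offset": [0, 0, 0.5], "delta_rot": [0, 0, 0], "jaw": 1}, {"offset": [0, 0, 0.6], "delta_rot": [0, 0, 0], "jaw": 1}, {"offset": [0, 0, 0.7], "delta_rot": [0, 0, 0], "jaw": 1}, {"offset": [0, 0, 0.8], "delta_rot": [0, 0, 0], "jaw": 1}]}}

```text
time: 10.6
position: [0.5906, 0.0143, 0.2669]
tool_rot: [0.829, 0.559, -0.001, -0.001]
ft_force: [-0.5, -0.1, -0.5]
grip_width: 0.0155
```

```bash
python3 st.py s9z
```

```text
10.6 [0.5906 0.0143 0.2669] [-0.49 -0.05 -0.51] [ 0.005 -0.006 -0.011] tip [0.5905 0.0144 0.1764]
```

View pics/s9z.png

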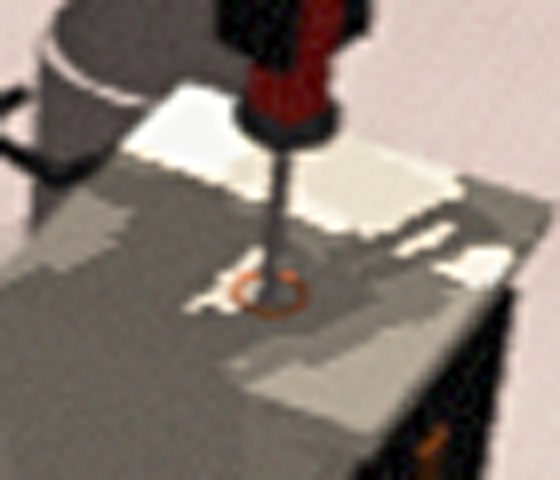

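Call:
{"op": "drive_tool", "data": {"plan": [{"offset": [0, 0, 0.15], "delta_rot": [0, 0, 0], "jaw": 1}, {"offset": [0, 0, 0.3], "delta_rot": [0, 0, 0], "jaw": 1}, {"offset": [0, 0, 0.45], "delta_rot": [0, 0, 0], "jaw": 1}, {"offset": [0, 0, 0.6], "delta_rot": [0, 0, 0], "jaw": 1}, {"offset": [0, 0, 0.75], "delta_rot": [0, 0, 0], "jaw": 1}, {"offset": [0, 0, 0.9], "delta_rot": [0, 0, 0], "jaw": 1}, {"offset": [0, 0, 1.0], "delta_rot": [0, 0, 0], "jaw": 1}, {"offset": [0, 0, 1.1], "delta_rot": [0, 0, 0], "jaw": 1}]}}

```text
time: 11.32
position: [0.5906, 0.0144, 0.2559]
tool_rot: [0.829, 0.559, -0.001, -0.001]
ft_force: [0.3, 0.7, 0.1]
grip_width: 0.0158
```

Call:
{"op": "drive_tool", "data": {"plan": [{"offset": [0, 0, 0.05], "delta_rot": [0, 0, 0], "jaw": 1}, {"offset": [0, 0, 0.1], "delta_rot": [0, 0, 0], "jaw": 1}, {"offset": [0, 0, 0.15], "delta_rot": [0, 0, 0], "jaw": 1}, {"offset": [0, 0, 0.2], "delta_rot": [0, 0, 0], "jaw": 1}, {"offset": [0, 0, 0.25], "delta_rot": [0, 0, 0], "jaw": 1}, {"offset": [0, 0, 0.3], "delta_rot": [0, 0, 0], "jaw": 1}, {"offset": [0, 0, 0.35], "delta_rot": [0, 0, 0], "jaw": 1}, {"offset": [0, 0, 0.4], "delta_rot": [0, 0, 0], "jaw": 1}]}}

```text
time: 11.98
position: [0.5906, 0.0143, 0.252]
tool_rot: [0.829, 0.559, -0.0, -0.001]
ft_force: [0.0, 0.3, 0.2]
grip_width: 0.016
```

```bash
python3 st.py
```

```text
11.9833 [0.5906 0.0143 0.252 ] [0.   0.34 0.18] [-0.03   0.026  0.007] tip [0.5905 0.0144 0.1615]
```

Depth is about 28.5 mm. I'll continue in 4 mm calls.

Call:
{"op": "drive_tool", "data": {"plan": [{"offset": [0, 0, 0.05], "delta_rot": [0, 0, 0], "jaw": 1}, {"offset": [0, 0, 0.1], "delta_rot": [0, 0, 0], "jaw": 1}, {"offset": [0, 0, 0.15], "delta_rot": [0, 0, 0], "jaw": 1}, {"offset": [0, 0, 0.2], "delta_rot": [0, 0, 0], "jaw": 1}, {"offset": [0, 0, 0.25], "delta_rot": [0, 0, 0], "jaw": 1}, {"offset": [0, 0, 0.3], "delta_rot": [0, 0, 0], "jaw": 1}, {"offset": [0, 0, 0.35], "delta_rot": [0, 0, 0], "jaw": 1}, {"offset": [0, 0, 0.4], "delta_rot": [0, 0, 0], "jaw": 1}]}}

```text
time: 12.65
position: [0.5906, 0.0144, 0.248]
tool_rot: [0.829, 0.559, -0.0, -0.001]
ft_force: [-0.3, 0.2, -0.8]
grip_width: 0.0162
```

Call:
{"op": "drive_tool", "data": {"plan": [{"offset": [0, 0, 0.05], "delta_rot": [0, 0, 0], "jaw": 1}, {"offset": [0, 0, 0.1], "delta_rot": [0, 0, 0], "jaw": 1}, {"offset": [0, 0, 0.15], "delta_rot": [0, 0, 0], "jaw": 1}, {"offset": [0, 0, 0.2], "delta_rot": [0, 0, 0], "jaw": 1}, {"offset": [0, 0, 0.25], "delta_rot": [0, 0, 0], "jaw": 1}, {"offset": [0, 0, 0.3], "delta_rot": [0, 0, 0], "jaw": 1}, {"offset": [0, 0, 0.35], "delta_rot": [0, 0, 0], "jaw": 1}, {"offset": [0, 0, 0.4], "delta_rot": [0, 0, 0], "jaw": 1}]}}

```text
time: 13.32
position: [0.5906, 0.0144, 0.244]
tool_rot: [0.829, 0.559, -0.0, -0.001]
ft_force: [-0.1, 0.4, -0.2]
grip_width: 0.0159
```

Call:
{"op": "drive_tool", "data": {"plan": [{"offset": [0, 0, 0.05], "delta_rot": [0, 0, 0], "jaw": 1}, {"offset": [0, 0, 0.1], "delta_rot": [0, 0, 0], "jaw": 1}, {"offset": [0, 0, 0.15], "delta_rot": [0, 0, 0], "jaw": 1}, {"offset": [0, 0, 0.2], "delta_rot": [0, 0, 0], "jaw": 1}, {"offset": [0, 0, 0.25], "delta_rot": [0, 0, 0], "jaw": 1}, {"offset": [0, 0, 0.3], "delta_rot": [0, 0, 0], "jaw": 1}, {"offset": [0, 0, 0.35], "delta_rot": [0, 0, 0], "jaw": 1}, {"offset": [0, 0, 0.4], "delta_rot": [0, 0, 0], "jaw": 1}]}}

```text
time: 13.98
position: [0.5906, 0.0144, 0.24]
tool_rot: [0.829, 0.559, -0.0, -0.001]
ft_force: [0.5, 1.1, -1.0]
grip_width: 0.0154
```

Depth is about 40 mm with no contact yet.

Call:
{"op": "drive_tool", "data": {"plan": [{"offset": [0, 0, 0.05], "delta_rot": [0, 0, 0], "jaw": 1}, {"offset": [0, 0, 0.1], "delta_rot": [0, 0, 0], "jaw": 1}, {"offset": [0, 0, 0.15], "delta_rot": [0, 0, 0], "jaw": 1}, {"offset": [0, 0, 0.2], "delta_rot": [0, 0, 0], "jaw": 1}, {"offset": [0, 0, 0.25], "delta_rot": [0, 0, 0], "jaw": 1}, {"offset": [0, 0, 0.3], "delta_rot": [0, 0, 0], "jaw": 1}, {"offset": [0, 0, 0.35], "delta_rot": [0, 0, 0], "jaw": 1}, {"offset": [0, 0, 0.4], "delta_rot": [0, 0, 0], "jaw": 1}]}}

```text
time: 14.65
position: [0.5906, 0.0144, 0.236]
tool_rot: [0.829, 0.559, -0.0, -0.001]
ft_force: [0.3, -1.0, -1.1]
grip_width: 0.0159
```

Call:
{"op": "drive_tool", "data": {"plan": [{"offset": [0, 0, 0.05], "delta_rot": [0, 0, 0], "jaw": 1}, {"offset": [0, 0, 0.1], "delta_rot": [0, 0, 0], "jaw": 1}, {"offset": [0, 0, 0.15], "delta_rot": [0, 0, 0], "jaw": 1}, {"offset": [0, 0, 0.2], "delta_rot": [0, 0, 0], "jaw": 1}, {"offset": [0, 0, 0.25], "delta_rot": [0, 0, 0], "jaw": 1}, {"offset": [0, 0, 0.3], "delta_rot": [0, 0, 0], "jaw": 1}, {"offset": [0, 0, 0.35], "delta_rot": [0, 0, 0], "jaw": 1}, {"offset": [0, 0, 0.4], "delta_rot": [0, 0, 0], "jaw": 1}]}}

```text
time: 15.32
position: [0.5908, 0.0143, 0.2325]
tool_rot: [0.829, 0.559, -0.0, -0.0]
ft_force: [-0.9, 0.2, 4.6]
grip_width: 0.0159
```

```bash
python3 st.py s10z
```

```text
15.3167 [0.5908 0.0143 0.2325] [-0.95  0.19  4.6 ] [ 0.017  0.24  -0.026] tip [0.5907 0.0144 0.142 ]
```

View pics/s10z.png

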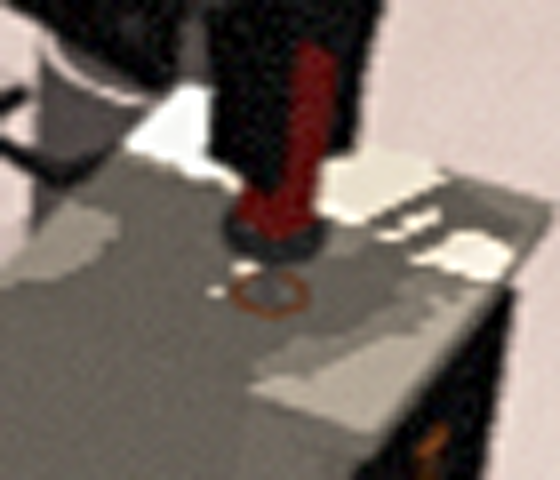

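Call:
{"op": "drive_tool", "data": {"plan": [{"offset": [0, 0, 0.05], "delta_rot": [0, 0, 0], "jaw": 1}, {"offset": [0, 0, 0.1], "delta_rot": [0, 0, 0], "jaw": 1}, {"offset": [0, 0, 0.15], "delta_rot": [0, 0, 0], "jaw": 1}, {"offset": [0, 0, 0.2], "delta_rot": [0, 0, 0], "jaw": 1}, {"offset": [0, 0, 0.25], "delta_rot": [0, 0, 0], "jaw": 1}, {"offset": [0, 0, 0.3], "delta_rot": [0, 0, 0], "jaw": 1}, {"offset": [0, 0, 0.3], "delta_rot": [0, 0, 0], "jaw": 1}, {"offset": [0, 0, 0.3], "delta_rot": [0, 0, 0], "jaw": 1}]}}

```text
time: 16.03
position: [0.5908, 0.0143, 0.2293]
tool_rot: [0.829, 0.559, -0.0, -0.001]
ft_force: [-1.0, -0.1, 5.5]
grip_width: 0.0158
```

```bash
python3 st.py
python3 - <<'E'
from h import *
cv2.imwrite("pics/s11.png",camera("side")[:,:,::-1])
E
```

```text
16.0333 [0.5908 0.0143 0.2293] [-1.04 -0.08  5.5 ] [0.028 0.258 0.001] tip [0.5907 0.0144 0.1388]
```

View pics/s11.png

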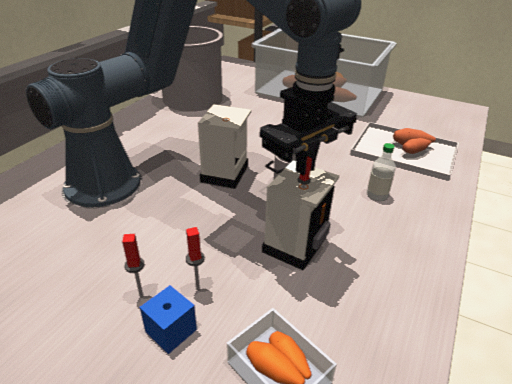

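Call:
{"op": "drive_tool", "data": {"plan": [{"offset": [0, 0, 0.05], "delta_rot": [0, 0, 0], "jaw": 1}, {"offset": [0, 0, 0.1], "delta_rot": [0, 0, 0], "jaw": 1}, {"offset": [0, 0, 0.15], "delta_rot": [0, 0, 0], "jaw": 1}, {"offset": [0, 0, 0.15], "delta_rot": [0, 0, 0], "jaw": 1}, {"offset": [0, 0, 0.15], "delta_rot": [0, 0, 0], "jaw": 1}, {"offset": [0, 0, 0.15], "delta_rot": [0, 0, 0], "jaw": 1}, {"offset": [0, 0, 0.15], "delta_rot": [0, 0, 0], "jaw": 1}, {"offset": [0, 0, 0.15], "delta_rot": [0, 0, 0], "jaw": 1}]}}

```text
time: 16.75
position: [0.5908, 0.0143, 0.2278]
tool_rot: [0.829, 0.559, -0.0, -0.001]
ft_force: [-1.4, -0.0, 5.3]
grip_width: 0.0157
```

```bash
python3 st.py
python3 - <<'E'
from h import *
cv2.imwrite("pics/s12.png",camera("side")[:,:,::-1])
E
```

```text
16.75 [0.5908 0.0143 0.2278] [-1.38 -0.01  5.26] [ 0.02   0.256 -0.008] tip [0.5907 0.0144 0.1373]
```

View pics/s12.png

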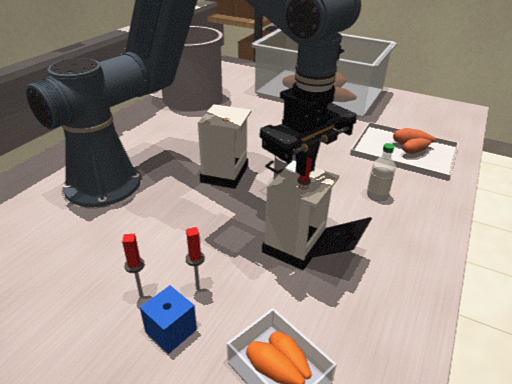

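The cover is opening; its edge is at about (370,220). I'll hold for one more call.

Call:
{"op": "drive_tool", "data": {"plan": [{"offset": [0, 0, 0], "delta_rot": [0, 0, 0], "jaw": 1}, {"offset": [0, 0, 0], "delta_rot": [0, 0, 0], "jaw": 1}, {"offset": [0, 0, 0], "delta_rot": [0, 0, 0], "jaw": 1}, {"offset": [0, 0, 0], "delta_rot": [0, 0, 0], "jaw": 1}, {"offset": [0, 0, 0], "delta_rot": [0, 0, 0], "jaw": 1}, {"offset": [0, 0, 0], "delta_rot": [0, 0, 0], "jaw": 1}, {"offset": [0, 0, 0], "delta_rot": [0, 0, 0], "jaw": 1}, {"offset": [0, 0, 0], "delta_rot": [0, 0, 0], "jaw": 1}]}}

```text
time: 17.47
position: [0.5908, 0.0143, 0.2278]
tool_rot: [0.829, 0.559, -0.0, -0.001]
ft_force: [-1.0, -0.3, 4.5]
grip_width: 0.0156
```

```bash
python3 st.py
python3 - <<'E'
from h import *
cv2.imwrite("pics/s13.png",camera("side")[:,:,::-1])
E
```

```text
17.4667 [0.5908 0.0143 0.2278] [-1.04 -0.29  4.47] [-0.015  0.291  0.037] tip [0.5907 0.0144 0.1373]
```

View pics/s13.png

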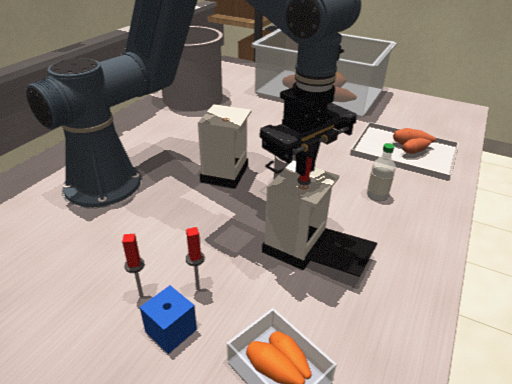

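The cover lies open, with its far edge at about (375,245). I'll withdraw straight up.

Call:
{"op": "drive_tool", "data": {"plan": [{"offset": [0, 0, -0.5], "delta_rot": [0, 0, 0], "jaw": 1}, {"offset": [0, 0, -1.5], "delta_rot": [0, 0, 0], "jaw": 1}, {"offset": [0, 0, -3], "delta_rot": [0, 0, 0], "jaw": 1}, {"offset": [0, 0, -4.5], "delta_rot": [0, 0, 0], "jaw": 1}, {"offset": [0, 0, -6], "delta_rot": [0, 0, 0], "jaw": 1}, {"offset": [0, 0, -7.5], "delta_rot": [0, 0, 0], "jaw": 1}, {"offset": [0, 0, -9], "delta_rot": [0, 0, 0], "jaw": 1}, {"offset": [0, 0, -9.5], "delta_rot": [0, 0, 0], "jaw": 1}]}}

```text
time: 18.18
position: [0.5916, 0.0142, 0.3249]
tool_rot: [0.829, 0.559, 0.001, 0.0]
ft_force: [1.3, 0.5, -0.9]
grip_width: 0.0156
```

```bash
python3 st.py
python3 - <<'E'
from h import *
print(off([.4633,-.2963,.32],68))
E
```

```text
18.1833 [0.5916 0.0142 0.3249] [ 1.32  0.47 -0.94] [ 0.023 -0.022  0.017] tip [0.5918 0.0142 0.2344]
(array([-33.6 ,  -0.28,   0.46]), array([ 0.1 , -0.05,  0.02]))
```

Call:
{"op": "drive_tool", "data": {"plan": [{"offset": [-2, 0, 0], "delta_rot": [0, 0, 0], "jaw": 1}, {"offset": [-5.5, 0, 0], "delta_rot": [0, 0, 0], "jaw": 1}, {"offset": [-9.5, 0, 0], "delta_rot": [0, 0, 0], "jaw": 1}, {"offset": [-13.5, 0, 0], "delta_rot": [0, 0, 0], "jaw": 1}, {"offset": [-17.5, 0, 0], "delta_rot": [0, 0, 0], "jaw": 1}, {"offset": [-21.5, 0, 0], "delta_rot": [0, 0, 0], "jaw": 1}, {"offset": [-25.5, 0, 0], "delta_rot": [0, 0, 0], "jaw": 1}, {"offset": [-28, 0, 0], "delta_rot": [0, 0, 0], "jaw": 1}]}}

```text
time: 18.85
position: [0.484, -0.2484, 0.3219]
tool_rot: [0.83, 0.558, -0.001, -0.001]
ft_force: [0.9, -0.4, 0.3]
grip_width: 0.0157
```

Run:
```python
from h import *
print(off([.463,-.2964,.28],68))
```

```text
(array([-5.23, -0.13,  4.2 ]), array([-0.17,  0.07, -0.11]))
```

Call:
{"op": "drive_tool", "data": {"plan": [{"offset": [-2, 0, 0.5], "delta_rot": [0, 0, 0], "jaw": 1}, {"offset": [-4, -0.1, 1.5], "delta_rot": [0, 0, 0], "jaw": 1}, {"offset": [-5.2, -0.1, 3], "delta_rot": [0, 0, 0], "jaw": 1}, {"offset": [-5.2, -0.1, 5], "delta_rot": [0, 0, 0], "jaw": 1}, {"offset": [-5.2, -0.1, 7], "delta_rot": [0, 0, 0], "jaw": 1}, {"offset": [-5.2, -0.1, 9], "delta_rot": [0, 0, 0], "jaw": 1}, {"offset": [-5.2, -0.1, 11], "delta_rot": [0, 0, 0], "jaw": 1}, {"offset": [-5.2, -0.1, 12], "delta_rot": [0, 0, 0], "jaw": 1}]}}

```text
time: 19.52
position: [0.4638, -0.2918, 0.1997]
tool_rot: [0.829, 0.559, -0.001, -0.003]
ft_force: [-0.4, -0.3, -0.5]
grip_width: 0.0158
```

Run:
```python
from h import *
import subprocess
o=get_obs();R=Ro.from_quat(o["tool_rot"]).as_matrix();print(o["position"],"tip",o["position"]+R[:,2]*.0905,off([.463,-.2964,.185],68),off([.463,-.2964,.0995],68))
a=camera("side")[:,:,::-1];cv2.imwrite("pics/s14.png",cv2.resize(a[210:350,100:230],None,fx=4,fy=4,interpolation=2))
```

```text
[ 0.46379245 -0.29184494  0.19966267] tip [ 0.46328808 -0.29144177  0.10916497] (array([-0.46,  0.11,  1.46]), array([-0.39, -0.12,  0.  ])) (array([-0.47,  0.17, 10.01]), array([-0.39, -0.12,  0.  ]))
```

View pics/s14.png

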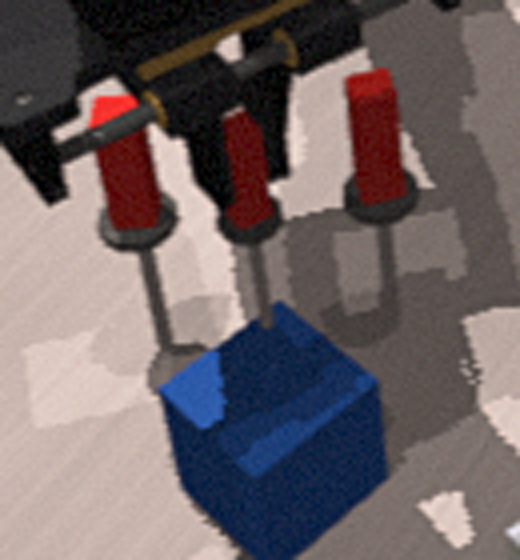

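Key is above the block. I'll centre it (5 mm along tool -x) and lower the tip to about 10 mm above the mouth.

Call:
{"op": "drive_tool", "data": {"plan": [{"offset": [-0.3, 0.05, 0], "delta_rot": [-0.3, 0, 0], "jaw": 1}, {"offset": [-0.46, 0.1, 0.5], "delta_rot": [-0.3, 0, 0], "jaw": 1}, {"offset": [-0.46, 0.1, 1], "delta_rot": [-0.3, 0, 0], "jaw": 1}, {"offset": [-0.46, 0.1, 1.5], "delta_rot": [-0.3, 0, 0], "jaw": 1}, {"offset": [-0.46, 0.1, 2], "delta_rot": [-0.3, 0, 0], "jaw": 1}, {"offset": [-0.46, 0.1, 2.5], "delta_rot": [-0.3, 0, 0], "jaw": 1}, {"offset": [-0.46, 0.1, 2.5], "delta_rot": [-0.3, 0, 0], "jaw": 1}, {"offset": [-0.46, 0.1, 2.5], "delta_rot": [-0.3, 0, 0], "jaw": 1}]}}

```text
time: 20.23
position: [0.4643, -0.2975, 0.1772]
tool_rot: [0.829, 0.559, 0.001, 0.001]
ft_force: [0.3, -0.1, -0.1]
grip_width: 0.0159
```

Run:
```python
from h import *
o=get_obs();R=Ro.from_quat(o["tool_rot"]).as_matrix();print(o["position"],"tip",o["position"]+R[:,2]*.0905,off([.463,-.2964,.0995],68))
a=camera("side")[:,:,::-1];cv2.imwrite("pics/s15.png",cv2.resize(a[250:350,120:220],None,fx=5,fy=5,interpolation=2))
```

```text
[ 0.46432982 -0.29749959  0.17722055] tip [ 0.46457096 -0.29756817  0.08672089] (array([ 0.05, -0.19,  7.77]), array([ 0.16, -0.02,  0.03]))
```

View pics/s15.png

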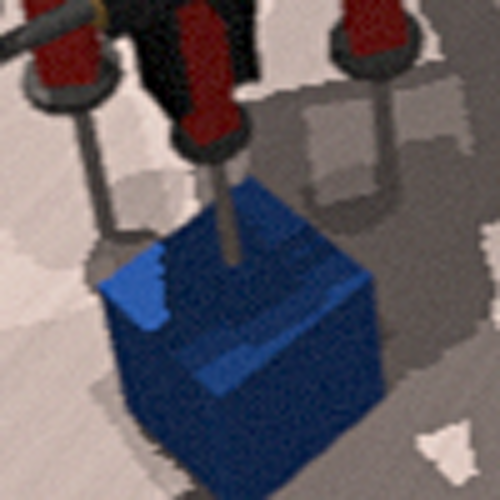

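Call:
{"op": "drive_tool", "data": {"plan": [{"offset": [0, -0.1, 0.5], "delta_rot": [0.1, 0, 0], "jaw": 1}, {"offset": [0, -0.15, 1], "delta_rot": [0.1, 0, 0], "jaw": 1}, {"offset": [0, -0.15, 1.5], "delta_rot": [0.1, 0, 0], "jaw": 1}, {"offset": [0, -0.15, 2], "delta_rot": [0.1, 0, 0], "jaw": 1}, {"offset": [0, -0.15, 2.5], "delta_rot": [0.1, 0, 0], "jaw": 1}, {"offset": [0, -0.15, 3], "delta_rot": [0.1, 0, 0], "jaw": 1}, {"offset": [0, -0.15, 3.5], "delta_rot": [0.1, 0, 0], "jaw": 1}, {"offset": [0, -0.15, 4], "delta_rot": [0.1, 0, 0], "jaw": 1}]}}

```text
time: 20.95
position: [0.4632, -0.2972, 0.1369]
tool_rot: [0.829, 0.559, 0.0, 0.001]
ft_force: [-0.8, 0.6, -0.9]
grip_width: 0.016
```

Run:
```python
from h import *
o=get_obs();R=Ro.from_quat(o["tool_rot"]).as_matrix();print(o["position"],o["ft_force"],"tip",o["position"]+R[:,2]*.0905,off([.463,-.2964,.0995],68))
```

```text
[ 0.46318934 -0.29717773  0.13691907] [-0.75951098  0.57369432 -0.87134335] tip [ 0.46331868 -0.29722174  0.04641918] (array([ 0.06, -0.05,  3.74]), array([ 0.09, -0.  ,  0.02]))
```

In the hole with no force.

Call:
{"op": "drive_tool", "data": {"plan": [{"offset": [0, 0, 0.5], "delta_rot": [0.1, 0, 0], "jaw": 1}, {"offset": [0, 0, 1], "delta_rot": [0.1, 0, 0], "jaw": 1}, {"offset": [0, 0, 1.5], "delta_rot": [0.1, 0, 0], "jaw": 1}, {"offset": [0, 0, 2], "delta_rot": [0.1, 0, 0], "jaw": 1}, {"offset": [0, 0, 2.5], "delta_rot": [0.1, 0, 0], "jaw": 1}, {"offset": [0, 0, 3], "delta_rot": [0.1, 0, 0], "jaw": 1}, {"offset": [0, 0, 3.4], "delta_rot": [0.1, 0, 0], "jaw": 1}, {"offset": [0, 0, 3.5], "delta_rot": [0.1, 0, 0], "jaw": 1}]}}

```text
time: 21.62
position: [0.463, -0.2969, 0.1017]
tool_rot: [0.829, 0.559, -0.0, -0.001]
ft_force: [0.6, 0.1, -0.2]
grip_width: 0.0154
```

Call:
{"op": "drive_tool", "data": {"plan": [{"offset": [0, 0, 0.05], "delta_rot": [0, 0, 0], "jaw": 1}, {"offset": [0, 0, 0.1], "delta_rot": [0, 0, 0], "jaw": 1}, {"offset": [0, 0, 0.15], "delta_rot": [0, 0, 0], "jaw": 1}, {"offset": [0, 0, 0.2], "delta_rot": [0, 0, 0], "jaw": 1}, {"offset": [0, 0, 0.25], "delta_rot": [0, 0, 0], "jaw": 1}, {"offset": [0, 0, 0.25], "delta_rot": [0, 0, 0], "jaw": 1}, {"offset": [0, 0, 0.25], "delta_rot": [0, 0, 0], "jaw": 1}, {"offset": [0, 0, 0.25], "delta_rot": [0, 0, 0], "jaw": 1}]}}

```text
time: 22.28
position: [0.4633, -0.2973, 0.1001]
tool_rot: [0.829, 0.559, 0.0, 0.0]
ft_force: [0.0, 0.5, -0.6]
grip_width: 0.0158
```

```bash
python3 st.py
python3 - <<'E'
from h import *
a=camera("side")[:,:,::-1];cv2.imwrite("pics/s16.png",cv2.resize(a[250:350,120:220],None,fx=5,fy=5,interpolation=2))
E
```

```text
22.2833 [ 0.4633 -0.2973  0.1001] [ 0.04  0.48 -0.63] [-0.01  -0.048 -0.032] tip [ 0.4633 -0.2973  0.0096]
```

View pics/s16.png

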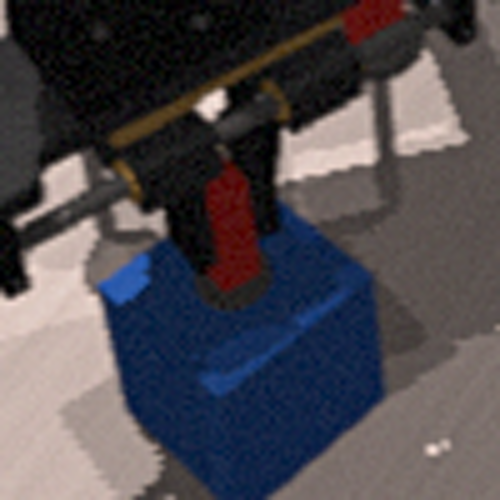

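Call:
{"op": "drive_tool", "data": {"plan": [{"offset": [0, 0, 0.03], "delta_rot": [0, 0, 0], "jaw": 1}, {"offset": [0, 0, 0.06], "delta_rot": [0, 0, 0], "jaw": 1}, {"offset": [0, 0, 0.1], "delta_rot": [0, 0, 0], "jaw": 1}, {"offset": [0, 0, 0.13], "delta_rot": [0, 0, 0], "jaw": 1}, {"offset": [0, 0, 0.15], "delta_rot": [0, 0, 0], "jaw": 1}, {"offset": [0, 0, 0.15], "delta_rot": [0, 0, 0], "jaw": 1}, {"offset": [0, 0, 0.15], "delta_rot": [0, 0, 0], "jaw": 1}, {"offset": [0, 0, 0.15], "delta_rot": [0, 0, 0], "jaw": 1}]}}

```text
time: 23.0
position: [0.4633, -0.2972, 0.0986]
tool_rot: [0.829, 0.559, -0.0, -0.0]
ft_force: [-0.3, -0.5, -0.2]
grip_width: 0.0154
```

Release (opening slowly).

Call:
{"op": "drive_tool", "data": {"plan": [{"offset": [0, 0, 0], "delta_rot": [0, 0, 0], "jaw": 1.8}, {"offset": [0, 0, 0], "delta_rot": [0, 0, 0], "jaw": 2.1}, {"offset": [0, 0, 0], "delta_rot": [0, 0, 0], "jaw": 2.5}, {"offset": [0, 0, 0], "delta_rot": [0, 0, 0], "jaw": 3}, {"offset": [0, 0, 0], "delta_rot": [0, 0, 0], "jaw": 4}, {"offset": [0, 0, 0], "delta_rot": [0, 0, 0], "jaw": 5}, {"offset": [0, 0, 0], "delta_rot": [0, 0, 0], "jaw": 5}, {"offset": [0, 0, 0], "delta_rot": [0, 0, 0], "jaw": 5}]}}

```text
time: 23.67
position: [0.4633, -0.2973, 0.0985]
tool_rot: [0.829, 0.559, 0.0, 0.0]
ft_force: [-0.9, -0.2, -0.6]
grip_width: 0.0463
```

```bash
python3 st.py
python3 - <<'E'
from h import *
a=camera("side")[:,:,::-1];cv2.imwrite("pics/s17.png",cv2.resize(a[250:350,120:220],None,fx=5,fy=5,interpolation=2))
E
```

```text
23.6667 [ 0.4633 -0.2973  0.0985] [-0.92 -0.2  -0.61] [ 0.001 -0.016 -0.019] tip [ 0.4633 -0.2973  0.008 ]
```

View pics/s17.png

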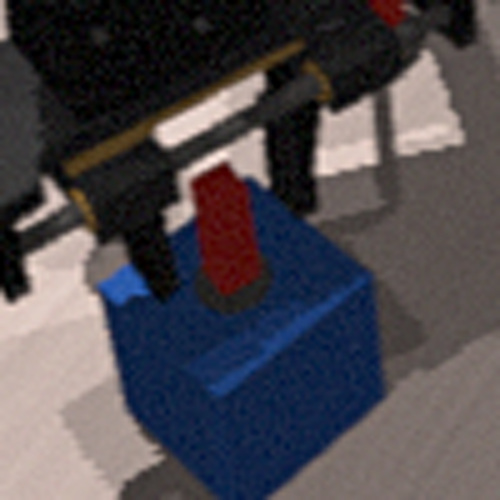

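Call:
{"op": "drive_tool", "data": {"plan": [{"offset": [0, 0, -0.5], "delta_rot": [0, 0, 0], "jaw": 5}, {"offset": [0, 0, -2], "delta_rot": [0, 0, 0], "jaw": 5}, {"offset": [0, 0, -4], "delta_rot": [0, 0, 0], "jaw": 5}, {"offset": [0, 0, -7], "delta_rot": [0, 0, 0], "jaw": 5}, {"offset": [0, 0, -10], "delta_rot": [0, 0, 0], "jaw": 5}, {"offset": [0, 0, -13], "delta_rot": [0, 0, 0], "jaw": 5}, {"offset": [0, 0, -16], "delta_rot": [0, 0, 0], "jaw": 5}, {"offset": [0, 0, -16], "delta_rot": [0, 0, 0], "jaw": 5}]}}

```text
time: 24.38
position: [0.4661, -0.2998, 0.2653]
tool_rot: [0.829, 0.559, 0.001, 0.007]
ft_force: [0.2, -0.7, 0.3]
grip_width: 0.05
```

```bash
python3 st.py
python3 - <<'E'
from h import *
a=camera("side")[:,:,::-1];cv2.imwrite("pics/s18.png",a)
g=a[275:305,150:180].astype(int);m=(g[...,2]>70)&(g[...,1]<60)&(g[...,0]<60)
ys,xs=np.nonzero(m);print(xs.min()+150,xs.max()+150,ys.min()+275,ys.max()+275)
cv2.imwrite("pics/s18z.png",cv2.resize(a[250:350,120:220],None,fx=5,fy=5,interpolation=2))
print("expected handle base/top",proj("side",[.4633,-.2965,.079]),proj("side",[.4633,-.2965,.129]))
E
```

```text
24.3833 [ 0.4661 -0.2998  0.2653] [ 0.19 -0.75  0.31] [-0.052  0.061 -0.001] tip [ 0.467  -0.3007  0.1748]
158 171 282 304
expected handle base/top [166.25897445 304.49794015] [163.17746186 285.90003966]
```

View pics/s18.png

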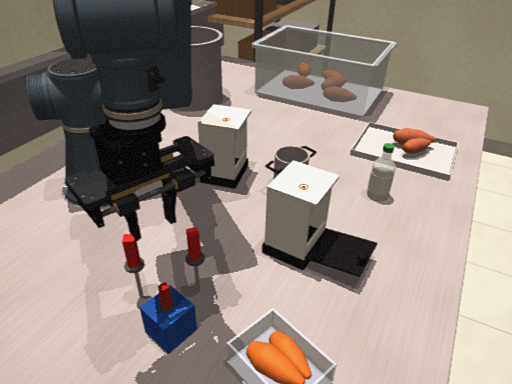

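View pics/s18z.png

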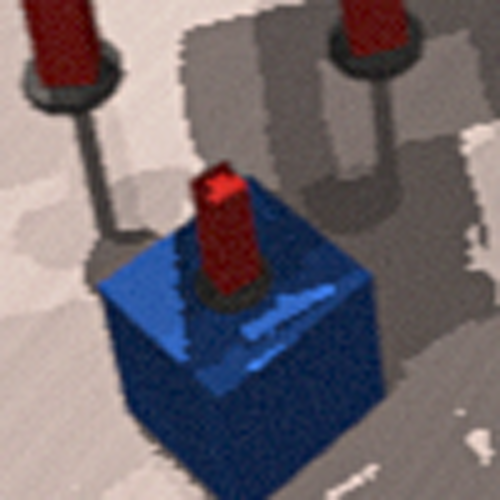

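The key is seated upright with its handle at (158-171, 282-304), where I expected it. The cover is fully open, and the pot, bottle and tub are at their starting pixels. The gripper is clear.

Run:
```python
from rig import *
print(hand_in())
```

```text
the job is handed in; nothing more can be done
None
```

The dispenser's cover is open, and the key is back in its block and released. I handed the job in at about 24 s; it gave no verdict.

- **Key and insertion:** I took the smallest key from the blue block and lowered its rod into the ringed hole of the right-hand dispenser. The rod went in without touching the rim.
- **Latch:** The rod met the latch pad between about 44 and 48 mm down. I pushed in small steps, with wrist readings of 4.5 to 5.5 N, well under the 16 N limit. I then held it pressed until the cover lay fully open.
- **Final picture:** The key stands upright with its collar on the block, matching where it should project. The cover is flat, the gripper is clear of everything, and the pot, bottle and tub look unmoved. That last check was by eye on the picture, not measured.
- **What disagreed:** The two cameras put the hole about 3.6 mm apart in y. I settled it by comparing the rod tip with the ring in the same picture.

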